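# Kit out one brass censer's fittings

## Task

Make up the set of brass fittings for one censer on the wooden tray: put the wide-holed collar over the post, stand the finial upright in the round cup, lay the long leg lengthways in the middle of the trough between the two rails, and lay the loop handle flat inside the square frame. Lower each piece down into its nest rather than letting it drop, so that it sits flat on the nest's floor. Leave the small-holed collar and the short leg, which belong to another model, where they are.

Things in the scene. Friction and masses are not known exactly. Their poses are not given: they have to be found in the camera images.
- collar: Brass collar to be gathered: plain ring, 48 mm outside diameter, wide hole of 30 mm, 20 mm tall, lying flat on the table, about 0.2 kg. Origin: centre of its underside; z up along its axis.
- small_hole_collar: Look-alike to be left alone: brass ring of the same 48 mm outside diameter and 20 mm height but with a hole of only 10 mm. Origin: centre of its underside, z up.
- finial: Turned brass lid finial to be gathered, standing upright, 58 mm tall, about 0.2 kg: foot disc 34 mm across, thin neck 18 mm across, a straight round barrel 30 mm across from 26 to 42 mm above its foot (grip here), pointed tip. Origin: centre of its underside; z up.
- long_leg: Long brass censer leg to be gathered, lying flat along its own x: 90 mm long, about 0.24 kg; shank 18 mm wide (y) and 24 mm tall over the middle 45 mm, with a 30 mm wide top block (24 mm tall) at the -x end and a 26 mm wide foot (20 mm tall) at the +x end. Origin: centre of its underside, mid-length; z up.
- short_leg: Look-alike to be left alone: brass leg of the same form, widths and heights but only 56 mm long. Origin: centre of its underside, mid-length; x along it, z up.
- loop_handle: Brass loop handle to be gathered: flat closed oblong loop, 56 mm long (x), 46 mm wide (y), 18 mm tall, bars 10 to 12 mm thick around an opening of about 34 x 26 mm; lying flat, about 0.2 kg. Its two long bars (46 mm over their outsides, along x) are parallel, good to grip across y. Origin: centre of its underside, z up.
- nest_post: Fixed nest, one of four in a 2 x 2 grid (96 mm pitch) on a tray 208 mm square, rim 14 mm high. A pale 90 mm square board; origin: centre of its underside, 8 mm above the table, floor 6 mm above the origin, x, y along its edges. This one has an upright dowel in the middle, 14 mm thick, rising 30 mm above the floor: the collar goes over it.
- nest_cup: Fixed nest, one of four in a 2 x 2 grid (96 mm pitch) on a tray 208 mm square, rim 14 mm high. A pale 90 mm square board; origin: centre of its underside, 8 mm above the table, floor 6 mm above the origin, x, y along its edges. This one has a round raised rim in the middle, 52 mm inside, 64 mm outside, 8 mm above the floor: the finial stands inside it.
- nest_trough: Fixed nest, one of four in a 2 x 2 grid (96 mm pitch) on a tray 208 mm square, rim 14 mm high. A pale 90 mm square board; origin: centre of its underside, 8 mm above the table, floor 6 mm above the origin, x, y along its edges. This one has two rails along its x, 84 mm long, 8 mm high above the floor, 44 mm apart inside, 60 mm outside: the long leg lies between them, either way round.
- nest_frame: Fixed nest, one of four in a 2 x 2 grid (96 mm pitch) on a tray 208 mm square, rim 14 mm high. A pale 90 mm square board; origin: centre of its underside, 8 mm above the table, floor 6 mm above the origin, x, y along its edges. This one has a square raised frame around its edge, 76 mm inside, 88 mm outside, 6 mm above the floor: the loop handle lies flat inside it.
There are look-alikes about, which are no part of the job. Leave any pink look-alike of the finial alone. What is shaped like the collar but black is not meant.

How it is judged (in metres and radians):
At the end, for the whole second after the job is handed in: Collar on its post and finial in its cup (13 mm), leg in trough (14 mm along, 12 mm across, 0.3 rad), loop in frame (18 mm), each at rest on the nest floor (origin 2 to 10 mm above the nest's), tilt under 0.15 rad; both look-alikes within 15 mm of their starts, not tipped (x of collar in the frame of nest_post between -0.013 and 0.013 m and y of collar in the frame of nest_post between -0.013 and 0.013 m and z of collar in the frame of nest_post between 0.002 and 0.01 m and angle between each of collar, finial, long_leg, loop_handle, small_hole_collar, short_leg's own z axis and vertical below 0.15 rad and linear speed of each of collar, finial, long_leg, loop_handle below 0.03 m/s and x of finial in the frame of nest_cup between -0.013 and 0.013 m and y of finial in the frame of nest_cup between -0.013 and 0.013 m and z of finial in the frame of nest_cup between 0.002 and 0.01 m and x of long_leg in the frame of nest_trough between -0.014 and 0.014 m and y of long_leg in the frame of nest_trough between -0.012 and 0.012 m and z of long_leg in the frame of nest_trough between 0.002 and 0.01 m and x of loop_handle in the frame of nest_frame between -0.018 and 0.018 m and y of loop_handle in the frame of nest_frame between -0.018 and 0.018 m and z of loop_handle in the frame of nest_frame between 0.002 and 0.01 m and angle between the x axis of long_leg and the x axis of nest_trough, either way round below 0.3 rad and distance of each of small_hole_collar, short_leg from where it was at the start of the episode below 0.015 m); the robot touches nothing.
It fails at once if The small-holed collar or the short leg was moved more than 15 mm (distance of any of small_hole_collar, short_leg from where it was at the start of the episode above 0.015 m).
It fails at once if A piece was dropped (fell freely at more than 0.9 m/s, a drop of about 4 cm) ((linear speed of collar above 0.9 m/s and not (contact force between collar and the fingers above 0.05 N)) or (linear speed of finial above 0.9 m/s and not (contact force between finial and the fingers above 0.05 N)) or (linear speed of long_leg above 0.9 m/s and not (contact force between long_leg and the fingers above 0.05 N)) or (linear speed of loop_handle above 0.9 m/s and not (contact force between loop_handle and the fingers above 0.05 N))).
It also fails if it takes over 112 s, if anything falls off the work surface, if the arm or the gripper's body presses on something with over 40 N, if the wrist force passes 120 N, or if a joint passes its speed limit or range.

## Robot

A 7-joint arm with a two-finger parallel gripper is mounted at the origin on the work surface. World frame = base frame: x ahead of the robot, y to its left, z up, the work surface at z = 0. Lengths are in mm, angles in rad, forces in N, time in s.
With the tool pointing down it reaches from about 400 to 875 mm from the base axis. Payload 4.4 kg.
Tool frame: the origin (TCP) lies at the very end of the fingers, on their centre line; the grasp point (between the pads) lies 19 mm behind it; z points along the fingers, y is the line along which they close (so a half turn about z gives the same grasp; the last joint's range is limited). The gripper opens to 85 mm and grips with 20 to 120 N. Pads are 22 mm wide; open, the fingers measure 114 mm over their backs; the gripper's body (76 mm by 85 mm) begins 54 mm behind the grasp point. The pads swing forward as they close: fully open they stand 13 mm farther back than shut.
Start: joints at [1.057, 0.628, 0.038, 1.517, -0.027, 0.996, -0.02], TCP at [281.468, -585.913, 231.313] pointing down, gripper open.
Joint ranges: [-3.06, 3.06], [-0.37, 2.12], [-1.25, 1.32], [0.18, 2.47], [-1.1, 4.24], [0.23, 1.98], [-2.94, 2.94]. Speed limits (rad/s): [2.57, 2.57, 3.14, 3.14, 3.14, 3.14, 3.14].

## Interface

Orientations are given as [roll, pitch, yaw] about the fixed x, y, z axes, in that order (R = Rz(yaw) Ry(pitch) Rx(roll)).
In Python, from cell import read_state, get_image, camera_params, finish_job gives the robot as it stands.
- The arm moves only by the tool arm_command, never from a script. Its argument "deltas" is a list of rows, each an object of numbers: "dx", "dy", "dz": the shift along the world's x, y, z in m; "yaw": the turn about the world's z in degrees; "jaw": the opening, from 0 (shut) to 1 (fully open). A call has 1 to 20 rows; each row is the pose to reach, as a shift and turn from the pose commanded when the call began; what a row does not reach only later rows make up. A row lasts 1/10 s, in which the tool goes at most 50 mm and 8.59 degrees, less where a joint would pass 70% of its speed; a pose out of reach is approached as far as the arm can. A call with a gripper value outside its range is refused whole. The fingers move at their own pace and stop on an object; the grip force is fixed at half the most. Time passes only in rows, so rows that repeat a pose let the fingers close. It gives the time, the measured TCP pose, the force, the opening and the grip force at its end, in the units of the state.
- read_state(): the state, without advancing time (a new reading comes with each control period).
- get_image(name): name is "scene" or "top" or "wrist"; returns (picture, depth): 420x560x3 uint8, red, green, blue; 420x560 float32, mm along the optical axis (not along the pixel's ray), 0 where there is no reading.
- camera_params(name): a dict with "camera_matrix" (3x3 intrinsics, pixels), "extrinsics" (4x4, takes a point from camera to world coordinates). Camera axes: x right, y down, z forward; pixel columns grow to the right and rows downward; lengths in mm; the calibration is good to about 2 mm. A picture is of the moment at which its call begins: read the wrist's pose just before it. camera_params takes no time and is no camera call; for the wrist camera it gives the pose at the moment of the call.
- finish_job(): hands the job in; it is judged then, once.
The state is a dict: "clock": time; "qpos": joint angles; "qd": joint speeds; "tau": joint torques, N m; "eef_pos": TCP position; "tool_rot": TCP orientation; "force": force on the tool from outside, world axes, zero at the start; "torque": the same for the moment, N m; "width": finger opening in mm; "gripper_force": force on a finger pad.
Only numpy, scipy, OpenCV 4.12 (cv2) and the standard library are available. Lean on these libraries where they do the work, as an engineer would, in place of code of your own. Each camera call takes 0.05 s, during which the arm holds its last target. There are 200 camera calls.

## Working session

There is one attempt and no reset: what is moved stays moved. The work goes in short steps, Python scripts to look and compute and a tool call to move; the robot and the scene stay as the last step left them, time stands still between calls to the robot, and variables do not carry over. Pictures are saved under pics/ and viewed, at most 14 in all, crops included, and the job is handed in when it is done.

Besides the shell and the picture viewer there is one more tool, called after "Call:" in YAML: its name, and indented under it one key for each argument. arm_command: Moves the arm, as the interface text tells. Its arguments: {"type":"object","properties":{"deltas":{"type":"array"}},"required":["deltas"]}

```bash
ls; mkdir -p pics
cat > h.py <<'E'
import numpy as np, cv2
from cell import read_state, get_image, camera_params, finish_job
def P(name, depth, K, E, u, v):
    d=depth[int(round(v)),int(round(u))]
    p=np.linalg.inv(K)@np.array([u,v,1.])*d
    return (E@np.r_[p,1])[:3]
def atz(K,E,u,v,z):
    r=E[:3,:3]@(np.linalg.inv(K)@np.array([u,v,1.])); t=E[:3,3]
    return t+r*(z-t[2])/r[2]
def shot(name,fn):
    c=camera_params(name); im,d=get_image(name)
    cv2.imwrite('pics/'+fn+'.png',im[:,:,::-1]); np.savez('pics/'+fn+'.npz',d=d,im=im,K=np.array(c['camera_matrix']),E=np.array(c['extrinsics']))
    return im,d,np.array(c['camera_matrix']),np.array(c['extrinsics'])
E
python3 - <<'E'
from h import *
for n in('top','scene'):
    im,d,K,X=shot(n,n+'0'); print(K.round(1).tolist(),X.round(3).tolist())
print(read_state())
E
```

```text
pics
[[473.7, 0.0, 286.4], [0.0, 473.7, 208.8], [0.0, 0.0, 1.0]] [[0.128, -0.969, 0.211, 297.259], [-0.992, -0.126, 0.026, -26.715], [0.001, -0.213, -0.977, 1059.033], [0.0, 0.0, 0.0, 1.0]]
[[505.0, 0.0, 271.6], [0.0, 505.0, 207.1], [0.0, 0.0, 1.0]] [[0.811, 0.333, -0.481, 992.125], [0.584, -0.428, 0.689, -675.811], [0.024, -0.84, -0.542, 595.502], [0.0, 0.0, 0.0, 1.0]]
{'clock': 0.1, 'qpos': array([ 1.05718056,  0.62923978,  0.03844539,  1.5182771 , -0.02697927,
        0.99630538, -0.01997602]), 'qd': array([-0.00034478, -0.00229878, -0.00079597, -0.00141901,  0.00110484,
        0.00035387, -0.00056006]), 'tau': array([ 3.50118666e-03, -5.64523530e+01,  1.23006832e+00, -1.93974370e+01,
        1.10545228e-02,  5.34548803e-03, -7.76946166e-06]), 'eef_pos': array([ 281.22509914, -585.38642434,  230.48713621]), 'tool_rot': array([-3.13988139e+00,  3.44987510e-05,  4.47850342e-01]), 'force': array([-0.06805866, -0.23501724,  1.12307593]), 'torque': array([0.01691507, 0.03524458, 0.00671965]), 'gripper_force': 0.0, 'width': 85.5649099308295}
```

View pics/top0.png

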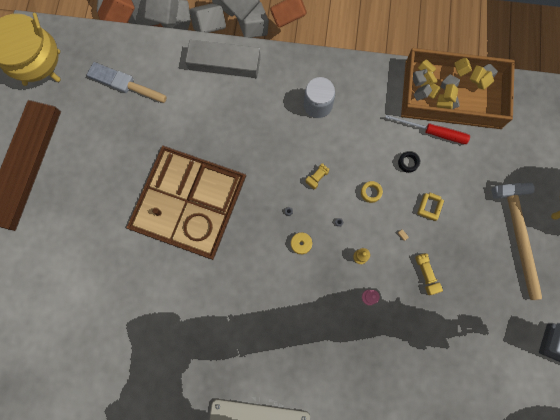

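View pics/scene0.png

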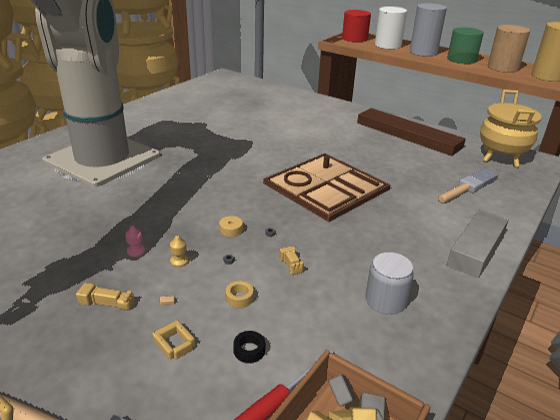

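The top view shows the tray at about (187,202), with post (155,212), cup (198,227), trough (178,175) and frame (213,188). The collar is at (372,191), small-holed collar (301,243), finial (362,256), long leg (429,273), short leg (317,176) and loop (431,206). I'll measure them in enlarged crops and through depth.

Run:
```python
from h import *
z=np.load('pics/top0.npz'); d,im,K,X=[z[k] for k in('d','im','K','E')]
vv,uu=np.mgrid[:420,:560]
pc=np.einsum('ij,hwj->hwi',np.linalg.inv(K),np.dstack([uu,vv,np.ones_like(uu)]).astype(float))*d[...,None]
W=pc@X[:3,:3].T+X[:3,3]; np.save('pics/W.npy',W)
hsv=cv2.cvtColor(im,cv2.COLOR_RGB2HSV)
m=((hsv[...,1]>110)&(hsv[...,0]>15)&(hsv[...,0]<32)&(uu>270)&(uu<460)&(vv>150)&(vv<310)).astype(np.uint8)
n,l,s,c=cv2.connectedComponentsWithStats(m)
for i in range(1,n):
    if s[i,4]<30: continue
    p=W[l==i]; h=np.percentile(p[:,2],95)
    t=p[p[:,2]>h-5] 
    r=cv2.minAreaRect(t[:,:2].astype(np.float32))
    print(c[i].round(),s[i,4],'h',h.round(1),'rect',np.round(r[0],1),np.round(r[1],1),round(r[2],1))
print('table z',np.median(W[300:310,250:260,2]),np.median(W[150:160,250:300,2]))
a=cv2.resize(im[150:300,285:450],None,fx=4,fy=4,interpolation=cv2.INTER_CUBIC)
b=cv2.resize(im[140:265,122:252],None,fx=4.6,fy=4.6,interpolation=cv2.INTER_CUBIC)
cv2.imwrite('pics/a.png',a[:,:,::-1]);cv2.imwrite('pics/b.png',b[:,:,::-1])
# tray
for nm,(u,v) in dict(post=(155,212),cupc=(198,227),tr=(178,175),fr=(213,188)).items(): print(nm,W[v,u].round(1))
```

```text
[317. 176.] 263 h 25.9 rect [609.2 -58.7] [29.2 54.7] 57.2
[371. 191.] 260 h 22.0 rect [ 588.8 -186.1] [45.4 45.8] 2.8
[431. 206.] 364 h 19.3 rect [ 435.2 -194.8] [ 57.7 431. ] 47.0
[301. 243.] 359 h 23.0 rect [385.3 -44.6] [173.9  45.2] 3.1
[361. 256.] 198 h 56.0 rect [ 438.5 -176. ] [10.4 12.1] 56.2
[426. 268.] 331 h 26.0 rect [ 380.3 -174. ] [ 62.8 332.4] 18.7
[434. 289.] 149 h 25.4 rect [ 388.3 -339.5] [20.  29.7] 25.3
table z -0.1388394548616816 -0.829518656790583
post [472.7 285.2  41.6]
cupc [455.7 191.4  16.3]
tr [570.4 258.6  10.5]
fr [549.  172.8  15.7]
```

View pics/a.png

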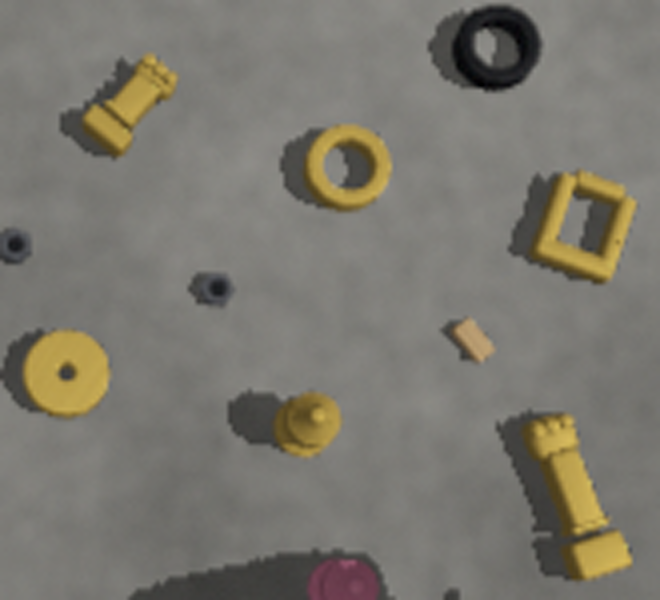

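View pics/b.png

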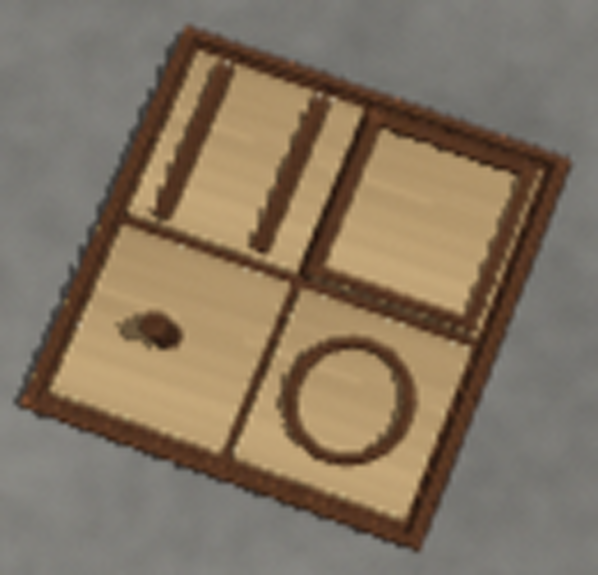

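The crops show each piece clearly: collar (349,167) in crop a, finial tip (317,412), loop outer corners around (565,172)-(610,283), and long leg foot end (550,420) to block end (605,562). In crop b the tray corners are (188,27), (570,158), (420,548) and (18,403).

Run:
```python
from h import *
z=np.load('pics/top0.npz'); d,im,K,X=[z[k] for k in('d','im','K','E')]; W=np.load('pics/W.npy')
A=lambda u,v,h: atz(K,X,(u+.5)/4-.5+285,(v+.5)/4-.5+150,h)[:2]
B=lambda u,v,h: atz(K,X,(u+.5)/4.6-.5+122,(v+.5)/4.6-.5+140,h)[:2]
dg=lambda v: np.degrees(np.arctan2(v[1],v[0])).round(1)
for n,u,v,h in [('collar',349,167,20),('small',66,373,20),('black',498,47,20),('fin tip',317,412,58),('fin foot~',304,426,30),('pink',345,590,40)]: print(n,A(u,v,h).round(1))
L=np.array([A(565,172,18),A(637,203,18),A(608,283,18),A(535,250,18)]); print('loop',L.round(1).tolist(),L.mean(0).round(1),[np.linalg.norm(L[i]-L[i-1]).round(1) for i in range(4)],dg(L[0]-L[3]),dg(L[1]-L[2]),dg(L[0]-L[1]))
f=(A(527,425,20)+A(572,413,20))/2; b=(A(632,543,24)+A(580,580,24))/2
print('leg',f,b,(f+b)/2,np.linalg.norm(f-b),dg(f-b))
s=np.array([A(150,58,20),A(175,75,20),A(120,157,24),A(85,120,24)]);print('short',s.mean(0))
T=np.array([B(188,27,14),B(570,158,14),B(420,548,14),B(18,403,14)]); c=T.mean(0)
print('tray',T.round(1).tolist(),c.round(1),[np.linalg.norm(T[i]-T[i-1]).round(1) for i in range(4)],dg(T[0]-T[3]),dg(T[1]-T[2]),dg(T[0]-T[1]),dg(T[3]-T[2]))
print('post',B(160,330,44),'cup',B(349,400,22),'trough',np.mean([B(160,216,22),B(262,250,22),B(224,65,22),B(320,98,22)],0), dg(B(224,65,22)-B(160,216,22)),dg(B(320,98,22)-B(262,250,22)),'frame',np.mean([B(375,120,20),B(530,175,20),B(472,332,20),B(310,275,20)],0))
# rim depth height
hsv=cv2.cvtColor(im,cv2.COLOR_RGB2HSV)
for n,bx in dict(collar=(355,175,390,210),loop=(412,186,450,224),leg=(410,245,450,300)).items():
    x0,y0,x1,y1=bx; q=W[y0:y1,x0:x1][(hsv[y0:y1,x0:x1,1]>110)]; q=q[(q[:,2]>12)&(q[:,2]<30)]
    print(n,[np.round(t,1) for t in cv2.minAreaRect(q[:,:2].astype(np.float32))],q[:,2].max())
```

```text
collar [ 586.5 -185.8]
small [449.3 -41.3]
black [ 668.3 -264.2]
fin tip [ 440.2 -175.3]
fin foot~ [ 435.7 -173.1]
pink [ 350.6 -201.5]
loop [[599.9, -307.8], [587.1, -349.3], [539.0, -335.9], [552.6, -294.1]] [ 569.7 -321.8] [np.float64(49.3), np.float64(43.5), np.float64(49.9), np.float64(44.0)] -16.2 -15.6 72.9
leg [ 458.25042494 -308.08340127] [ 384.60057532 -342.48035009] [ 421.42550013 -325.28187568] 81.28622537907827 25.0
short [607.9612682  -59.97945114]
tray [[635.1, 306.0], [591.9, 104.5], [390.2, 147.3], [434.7, 352.6]] [513.  227.6] [np.float64(205.8), np.float64(206.1), np.float64(206.2), np.float64(210.0)] -13.1 -12.0 77.9 77.8
post [474.07387266 281.74409896] cup [455.64551117 191.50875087] trough [569.41003766 264.71419896] -12.0 -10.5 frame [546.96107283 171.11652691]
collar [array([ 587.9, -185.7]), array([45.2, 46.3]), np.float64(26.8)] 24.280797906127418
loop [array([ 572.5, -322.3]), array([45.5, 54.1]), np.float64(75.0)] 22.920564094783686
leg [array([ 418.4, -324.1]), array([89.1, 30.2]), np.float64(28.2)] 27.749440696826696
```

Call:
arm_command:
  deltas:
    - {"dx": 0.035,"dy": 0.065,"dz": 0}
    - {"dx": 0.07,"dy": 0.13,"dz": 0}
    - {"dx": 0.105,"dy": 0.195,"dz": -0.02}
    - {"dx": 0.139,"dy": 0.261,"dz": -0.05}
    - {"dx": 0.139,"dy": 0.261,"dz": -0.05}
    - {"dx": 0.139,"dy": 0.261,"dz": -0.05}
    - {"dx": 0.139,"dy": 0.261,"dz": -0.05}
    - {"dx": 0.139,"dy": 0.261,"dz": -0.05}

```text
invalid input at $.deltas[0]: expected keys dx, dy, dz, yaw, jaw
```

Run:
```python
from h import *
s=read_state();print(s['eef_pos'],s['tool_rot'],s['clock'])
im,d,K,X=shot('wrist','w1');print(K.round(1).tolist(),X.round(3).tolist())
```

```text
[ 281.22509914 -585.38642434  230.48713621] [-3.13988139e+00  3.44987510e-05  4.47850342e-01] 0.1
[[350.7, 0.0, 277.7], [0.0, 350.7, 211.2], [0.0, 0.0, 1.0]] [[0.433, -0.86, -0.27, 349.614], [-0.901, -0.414, -0.127, -552.234], [-0.003, 0.298, -0.954, 373.42], [0.0, 0.0, 0.0, 1.0]]
```

View pics/w1.png

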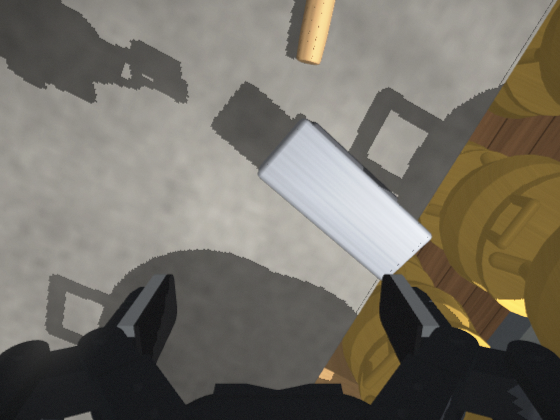

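The command was refused because every key is needed in each row. The picture, still at the start pose, shows the fingers at the bottom, (150,310) and (400,310), and a metal block below.

Call:
arm_command:
  deltas:
    - {"dx": 0.035,"dy": 0.065,"dz": 0,"yaw": 0,"jaw": 1}
    - {"dx": 0.07,"dy": 0.13,"dz": 0,"yaw": 0,"jaw": 1}
    - {"dx": 0.105,"dy": 0.195,"dz": -0.02,"yaw": 0,"jaw": 1}
    - {"dx": 0.139,"dy": 0.261,"dz": -0.05,"yaw": 0,"jaw": 1}
    - {"dx": 0.139,"dy": 0.261,"dz": -0.05,"yaw": 0,"jaw": 1}
    - {"dx": 0.139,"dy": 0.261,"dz": -0.05,"yaw": 0,"jaw": 1}
    - {"dx": 0.139,"dy": 0.261,"dz": -0.05,"yaw": 0,"jaw": 1}
    - {"dx": 0.139,"dy": 0.261,"dz": -0.05,"yaw": 0,"jaw": 1}
    - {"dx": 0.139,"dy": 0.261,"dz": -0.05,"yaw": 0,"jaw": 1}

```text
clock: 1.05
eef_pos: [419.9, -326.4, 181.5]
tool_rot: [3.141, 0.001, 0.446]
force: [-0.0, 0.6, -0.7]
width: 85.9
gripper_force: 0.0
```

Run:
```python
from h import *
s=read_state();print(s['eef_pos'],s['tool_rot'],s['clock'])
im,d,K,X=shot('wrist','w2')
```

```text
[ 419.90620552 -326.35233547  181.50778956] [3.14055768e+00 6.81799636e-04 4.46274973e-01] 1.05
```

View pics/w2.png

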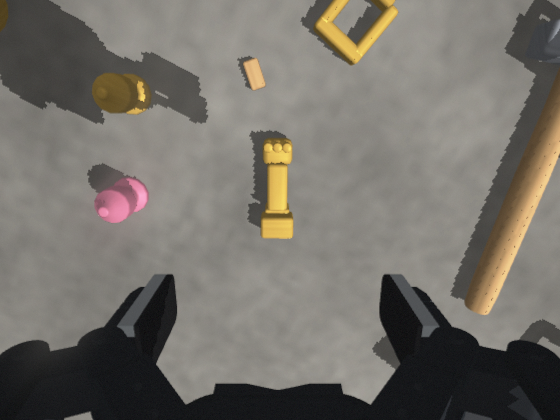

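The wrist view shows the leg almost vertical and centred at column 277: foot end at row 140, block end at rows 213-222 (top edge), and the finial foot at about (136,94).

```bash
cat >> h.py <<'E'
def brass(fn,box,zlo,zhi):
    z=np.load('pics/'+fn+'.npz'); d,im,K,X=[z[k] for k in('d','im','K','E')]
    x0,y0,x1,y1=box; vv,uu=np.mgrid[y0:y1,x0:x1]
    r=np.dstack([uu,vv,np.ones_like(uu)]).astype(float)@np.linalg.inv(K).T*d[y0:y1,x0:x1,None]
    W=r@X[:3,:3].T+X[:3,3]; h=cv2.cvtColor(im,cv2.COLOR_RGB2HSV)[y0:y1,x0:x1]
    q=W[(h[...,1]>110)&(h[...,0]>12)&(h[...,0]<35)&(W[...,2]>zlo)&(W[...,2]<zhi)]
    R=cv2.minAreaRect(q[:,:2].astype(np.float32))
    print(fn,'n',len(q),'c',np.round(R[0],1),'size',np.round(R[1],1),'ang',round(R[2],1),'mean',q.mean(0).round(1),'zmax',np.percentile(q[:,2],98).round(1))
    return q
E
python3 - <<'E'
from h import *
brass('w2',(240,120,320,250),6,40); q=brass('w2',(240,120,320,250),22,30)
brass('w2',(85,65,160,120),3,15);brass('w2',(85,65,160,120),26,42);brass('w2',(85,65,160,120),52,65)
q=brass('w2',(300,0,410,70),12,30)
E
```

```text
w2 n 2529 c [ 419.6 -324.7] size [89.5 29. ] ang 24.9 mean [ 420.2 -324.4   22.6] zmax 25.7
w2 n 1842 c [ 418.9 -325.4] size [87.4 28.6] ang 24.7 mean [ 413.9 -327.3   24.2] zmax 25.8
w2 n 512 c [ 441.5 -181.4] size [32.  20.8] ang 24.1 mean [ 442.7 -183.7    8. ] zmax 12.4
w2 n 282 c [ 443.  -183.1] size [28.7 12.7] ang 31.0 mean [ 444.  -185.8   35.4] zmax 41.9
w2 n 249 c [ 439.2 -176.2] size [12.1 10.8] ang 51.0 mean [ 439.3 -177.1   56.4] zmax 59.5
w2 n 2047 c [ 571.7 -321.5] size [45.7 53.8] ang 75.9 mean [ 562.4 -322.8   17.7] zmax 19.7
```

Call:
arm_command:
  deltas:
    - {"dx": 0,"dy": 0.001,"dz": -0.04,"yaw": 0,"jaw": 1}
    - {"dx": 0,"dy": 0.001,"dz": -0.08,"yaw": 0,"jaw": 1}
    - {"dx": 0,"dy": 0.001,"dz": -0.12,"yaw": 0,"jaw": 0.7}
    - {"dx": 0,"dy": 0.001,"dz": -0.15,"yaw": 0,"jaw": 0.6}
    - {"dx": 0,"dy": 0.001,"dz": -0.165,"yaw": 0,"jaw": 0.5}
    - {"dx": 0,"dy": 0.001,"dz": -0.171,"yaw": 0,"jaw": 0.5}
    - {"dx": 0,"dy": 0.001,"dz": -0.171,"yaw": 0,"jaw": 0.5}
    - {"dx": 0,"dy": 0.001,"dz": -0.171,"yaw": 0,"jaw": 0}
    - {"dx": 0,"dy": 0.001,"dz": -0.171,"yaw": 0,"jaw": 0}
    - {"dx": 0,"dy": 0.001,"dz": -0.171,"yaw": 0,"jaw": 0}
    - {"dx": 0,"dy": 0.001,"dz": -0.171,"yaw": 0,"jaw": 0}
    - {"dx": 0,"dy": 0.001,"dz": -0.171,"yaw": 0,"jaw": 0}
    - {"dx": 0,"dy": 0.001,"dz": -0.171,"yaw": 0,"jaw": 0}
    - {"dx": 0,"dy": 0.001,"dz": -0.171,"yaw": 0,"jaw": 0}

```text
clock: 2.5
eef_pos: [421.1, -324.9, 11.7]
tool_rot: [3.139, -0.001, 0.447]
force: [-0.7, 0.3, 5.8]
width: 16.3
gripper_force: 59.8
```

Call:
arm_command:
  deltas:
    - {"dx": 0,"dy": 0,"dz": 0.03,"yaw": 0,"jaw": 0}
    - {"dx": 0,"dy": 0,"dz": 0.07,"yaw": 0,"jaw": 0}
    - {"dx": 0,"dy": 0,"dz": 0.11,"yaw": 0,"jaw": 0}
    - {"dx": 0.005,"dy": 0.03,"dz": 0.14,"yaw": -3,"jaw": 0}
    - {"dx": 0.015,"dy": 0.07,"dz": 0.14,"yaw": -6,"jaw": 0}
    - {"dx": 0.025,"dy": 0.11,"dz": 0.14,"yaw": -10,"jaw": 0}
    - {"dx": 0.035,"dy": 0.15,"dz": 0.14,"yaw": -14,"jaw": 0}
    - {"dx": 0.045,"dy": 0.19,"dz": 0.14,"yaw": -18,"jaw": 0}
    - {"dx": 0.055,"dy": 0.23,"dz": 0.14,"yaw": -22,"jaw": 0}
    - {"dx": 0.065,"dy": 0.27,"dz": 0.14,"yaw": -26,"jaw": 0}
    - {"dx": 0.075,"dy": 0.31,"dz": 0.14,"yaw": -30,"jaw": 0}
    - {"dx": 0.085,"dy": 0.35,"dz": 0.14,"yaw": -34,"jaw": 0}
    - {"dx": 0.095,"dy": 0.39,"dz": 0.14,"yaw": -37.8,"jaw": 0}
    - {"dx": 0.107,"dy": 0.43,"dz": 0.14,"yaw": -37.8,"jaw": 0}
    - {"dx": 0.118,"dy": 0.47,"dz": 0.14,"yaw": -37.8,"jaw": 0}
    - {"dx": 0.13,"dy": 0.51,"dz": 0.14,"yaw": -37.8,"jaw": 0}
    - {"dx": 0.14,"dy": 0.55,"dz": 0.14,"yaw": -37.8,"jaw": 0}
    - {"dx": 0.15,"dy": 0.589,"dz": 0.14,"yaw": -37.8,"jaw": 0}
    - {"dx": 0.15,"dy": 0.589,"dz": 0.14,"yaw": -37.8,"jaw": 0}
    - {"dx": 0.15,"dy": 0.589,"dz": 0.14,"yaw": -37.8,"jaw": 0}

```text
clock: 4.5
eef_pos: [569.5, 266.5, 149.9]
tool_rot: [3.141, 0.001, -0.209]
force: [0.5, -0.6, -2.3]
width: 16.0
gripper_force: 59.4
```

Run:
```python
from h import *
s=read_state();print(s['eef_pos'],s['tool_rot'],s['clock'],s['width'])
im,d,K,X=shot('wrist','w3')
p=np.linalg.inv(X)@np.r_[s['eef_pos'],1];q=K@p[:3];print('tcp px',q[:2]/q[2])
```

```text
[569.49966665 266.45265617 149.8540238 ] [ 3.14123483e+00  9.67113580e-04 -2.08877602e-01] 4.5 16.01582818907457
tcp px [278.55246084 276.23643862]
```

View pics/w3.png

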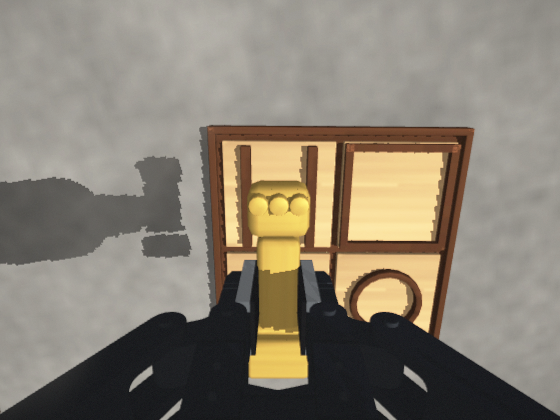

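The leg is held straight. In the wrist view the rails' far ends are at (245,146) and (312,146), the frame spans (343,142)-(460,146), and the cup ring is centred near (386,301). I'll use these to check the tray.

Run:
```python
from h import *
z=np.load('pics/w3.npz'); d,im,K,X=[z[k] for k in('d','im','K','E')]
A=lambda u,v,h: atz(K,X,u,v,h)[:2]
ang=np.radians(-12.2);x=np.array([np.cos(ang),np.sin(ang)]);y=np.array([-x[1],x[0]])
r=(A(245,146,22)+A(312,146,22))/2; print('rail sep',np.linalg.norm(A(245,146,22)-A(312,146,22)),'trough',r-42*x)
c=A(386,301,22);print('cup',c)
a,b=A(208,128,14),A(472,128,14);print('rim far',a,b,np.linalg.norm(a-b),np.degrees(np.arctan2(*(a-b)[::-1]))-90,'tray c',(a+b)/2-104*x, 'trough',(a+b)/2-104*x+48*x+48*y,'frame',(a+b)/2-104*x+48*x-48*y,'post',(a+b)/2-104*x-48*x+48*y)
b2=cv2.resize(im[110:350,190:490],None,fx=2.6,fy=2.5);cv2.imwrite('pics/c.png',b2[:,:,::-1])
```

```text
rail sep 51.221498296514646 trough [570.44262463 266.34181785]
cup [459.75669524 192.81236988]
rim far [635.38042927 308.2841197 ] [593.01995532 108.11549764] 204.60177665401864 -11.948865299295505 tray c [512.54893929 230.1775875 ] trough [569.60849245 266.9499602 ] frame [549.32131199 173.11803435] post [475.7765666  287.23714066]
```

Call:
arm_command:
  deltas:
    - {"dx": 0,"dy": 0,"dz": -0.03,"yaw": 0,"jaw": 0}
    - {"dx": 0,"dy": 0,"dz": -0.06,"yaw": 0,"jaw": 0}
    - {"dx": 0,"dy": 0,"dz": -0.085,"yaw": 0,"jaw": 0}
    - {"dx": 0,"dy": 0,"dz": -0.1,"yaw": 0,"jaw": 0}
    - {"dx": 0,"dy": 0,"dz": -0.11,"yaw": 0,"jaw": 0}
    - {"dx": 0,"dy": 0,"dz": -0.11,"yaw": 0,"jaw": 0}
    - {"dx": 0,"dy": 0,"dz": -0.11,"yaw": 0,"jaw": 0}

```text
clock: 5.25
eef_pos: [571.2, 264.9, 41.2]
tool_rot: [-3.141, -0.001, -0.213]
force: [-0.0, -0.1, -2.5]
width: 16.2
gripper_force: 59.4
```

Call:
arm_command:
  deltas:
    - {"dx": 0,"dy": 0,"dz": -0.008,"yaw": 0,"jaw": 0}
    - {"dx": 0,"dy": 0,"dz": -0.012,"yaw": 0,"jaw": 0}
    - {"dx": 0,"dy": 0,"dz": -0.015,"yaw": 0,"jaw": 0}
    - {"dx": 0,"dy": 0,"dz": -0.016,"yaw": 0,"jaw": 0}
    - {"dx": 0,"dy": 0,"dz": -0.016,"yaw": 0,"jaw": 0}

```text
clock: 5.75
eef_pos: [570.4, 265.2, 25.7]
tool_rot: [-3.141, 0.0, -0.212]
force: [-3.6, -0.9, 7.3]
width: 16.1
gripper_force: 60.8
```

Call:
arm_command:
  deltas:
    - {"dx": 0,"dy": 0,"dz": 0,"yaw": 0,"jaw": 0.4}
    - {"dx": 0,"dy": 0,"dz": 0,"yaw": 0,"jaw": 0.4}
    - {"dx": 0,"dy": 0,"dz": 0,"yaw": 0,"jaw": 0.4}
    - {"dx": 0,"dy": 0,"dz": 0.02,"yaw": 0,"jaw": 0.4}
    - {"dx": 0,"dy": 0,"dz": 0.06,"yaw": 0,"jaw": 1}
    - {"dx": 0,"dy": 0,"dz": 0.1,"yaw": 0,"jaw": 1}
    - {"dx": 0,"dy": -0.04,"dz": 0.12,"yaw": 0,"jaw": 1}
    - {"dx": 0,"dy": -0.09,"dz": 0.12,"yaw": 0,"jaw": 1}
    - {"dx": 0,"dy": -0.14,"dz": 0.12,"yaw": 0,"jaw": 1}
    - {"dx": 0,"dy": -0.19,"dz": 0.12,"yaw": 0,"jaw": 1}
    - {"dx": 0,"dy": -0.24,"dz": 0.12,"yaw": 0,"jaw": 1}
    - {"dx": 0,"dy": -0.29,"dz": 0.12,"yaw": 0,"jaw": 1}
    - {"dx": 0,"dy": -0.34,"dz": 0.12,"yaw": -1,"jaw": 1}
    - {"dx": 0,"dy": -0.39,"dz": 0.12,"yaw": -2,"jaw": 1}
    - {"dx": 0,"dy": -0.44,"dz": 0.12,"yaw": -2,"jaw": 1}
    - {"dx": 0,"dy": -0.49,"dz": 0.12,"yaw": -2,"jaw": 1}
    - {"dx": 0,"dy": -0.54,"dz": 0.12,"yaw": -2,"jaw": 1}
    - {"dx": 0,"dy": -0.587,"dz": 0.12,"yaw": -2,"jaw": 1}
    - {"dx": 0,"dy": -0.587,"dz": 0.12,"yaw": -2,"jaw": 1}
    - {"dx": 0,"dy": -0.587,"dz": 0.12,"yaw": -2,"jaw": 1}

```text
clock: 7.75
eef_pos: [569.6, -323.7, 143.9]
tool_rot: [3.141, 0.0, -0.25]
force: [0.7, 0.8, -0.7]
width: 85.7
gripper_force: 0.0
```

Run:
```python
from h import *
s=read_state();print(s['eef_pos'],s['tool_rot'],s['clock'],s['width'])
im,d,K,X=shot('wrist','w4')
p=np.linalg.inv(X)@np.r_[571.8,-321.8,9,1];q=K@p[:3];u,v=(q[:2]/q[2]).astype(int);print(u,v)
brass('w4',(u-80,v-80,u+80,min(420,v+80)),10,30)
shot('top','top1'); q=brass('top1',(150,150,205,205),24,45)
```

```text
[ 569.58104659 -323.70050113  143.91466234] [ 3.14122814e+00  3.90180862e-04 -2.50280765e-01] 7.75 85.67314819241831
275 195
w4 n 2446 c [ 574.  -322.2] size [45.7 54.8] ang 75.8 mean [ 573.3 -322.    17.6] zmax 19.6
top1 n 430 c [568.4 265.5] size [56.6 88.5] ang 78.1 mean [565.6 263.6  35.2] zmax 40.5
```

Call:
arm_command:
  deltas:
    - {"dx": 0.001,"dy": 0,"dz": -0.04,"yaw": 0,"jaw": 1}
    - {"dx": 0.001,"dy": 0,"dz": -0.08,"yaw": 0,"jaw": 1}
    - {"dx": 0.001,"dy": 0,"dz": -0.11,"yaw": 0,"jaw": 1}
    - {"dx": 0.001,"dy": 0,"dz": -0.125,"yaw": 0,"jaw": 1}
    - {"dx": 0.001,"dy": 0,"dz": -0.134,"yaw": 0,"jaw": 1}
    - {"dx": 0.001,"dy": 0,"dz": -0.137,"yaw": 0,"jaw": 1}
    - {"dx": 0.001,"dy": 0,"dz": -0.137,"yaw": 0,"jaw": 0.8}
    - {"dx": 0.001,"dy": 0,"dz": -0.137,"yaw": 0,"jaw": 0}
    - {"dx": 0.001,"dy": 0,"dz": -0.137,"yaw": 0,"jaw": 0}
    - {"dx": 0.001,"dy": 0,"dz": -0.137,"yaw": 0,"jaw": 0}
    - {"dx": 0.001,"dy": 0,"dz": -0.137,"yaw": 0,"jaw": 0}
    - {"dx": 0.001,"dy": 0,"dz": -0.137,"yaw": 0,"jaw": 0}
    - {"dx": 0.001,"dy": 0,"dz": -0.137,"yaw": 0,"jaw": 0}
    - {"dx": 0.001,"dy": 0,"dz": -0.137,"yaw": 0,"jaw": 0}

```text
clock: 9.25
eef_pos: [572.5, -322.5, 9.1]
tool_rot: [3.141, -0.003, -0.247]
force: [-1.1, -0.3, 6.2]
width: 43.9
gripper_force: 61.7
```

Call:
arm_command:
  deltas:
    - {"dx": 0,"dy": 0,"dz": 0.02,"yaw": 0,"jaw": 0}
    - {"dx": 0,"dy": 0,"dz": 0.06,"yaw": 0,"jaw": 0}
    - {"dx": 0,"dy": 0,"dz": 0.1,"yaw": 0,"jaw": 0}
    - {"dx": 0,"dy": 0.03,"dz": 0.11,"yaw": 0,"jaw": 0}
    - {"dx": -0.002,"dy": 0.07,"dz": 0.11,"yaw": 1,"jaw": 0}
    - {"dx": -0.004,"dy": 0.11,"dz": 0.11,"yaw": 2,"jaw": 0}
    - {"dx": -0.006,"dy": 0.15,"dz": 0.11,"yaw": 2,"jaw": 0}
    - {"dx": -0.008,"dy": 0.19,"dz": 0.11,"yaw": 2,"jaw": 0}
    - {"dx": -0.01,"dy": 0.23,"dz": 0.11,"yaw": 2,"jaw": 0}
    - {"dx": -0.012,"dy": 0.27,"dz": 0.11,"yaw": 2,"jaw": 0}
    - {"dx": -0.014,"dy": 0.31,"dz": 0.11,"yaw": 2,"jaw": 0}
    - {"dx": -0.016,"dy": 0.35,"dz": 0.11,"yaw": 2,"jaw": 0}
    - {"dx": -0.018,"dy": 0.39,"dz": 0.11,"yaw": 2,"jaw": 0}
    - {"dx": -0.02,"dy": 0.43,"dz": 0.11,"yaw": 2,"jaw": 0}
    - {"dx": -0.022,"dy": 0.465,"dz": 0.11,"yaw": 2,"jaw": 0}
    - {"dx": -0.023,"dy": 0.494,"dz": 0.11,"yaw": 2,"jaw": 0}
    - {"dx": -0.023,"dy": 0.494,"dz": 0.07,"yaw": 2,"jaw": 0}
    - {"dx": -0.023,"dy": 0.494,"dz": 0.04,"yaw": 2,"jaw": 0}
    - {"dx": -0.023,"dy": 0.494,"dz": 0.03,"yaw": 2,"jaw": 0}
    - {"dx": -0.023,"dy": 0.494,"dz": 0.03,"yaw": 2,"jaw": 0}

```text
clock: 11.25
eef_pos: [547.6, 171.5, 36.4]
tool_rot: [3.14, 0.002, -0.213]
force: [0.5, 0.3, -0.6]
width: 44.0
gripper_force: 61.7
```

Call:
arm_command:
  deltas:
    - {"dx": 0.001,"dy": 0,"dz": -0.006,"yaw": 0,"jaw": 0}
    - {"dx": 0.001,"dy": 0,"dz": -0.011,"yaw": 0,"jaw": 0}
    - {"dx": 0.001,"dy": 0,"dz": -0.014,"yaw": 0,"jaw": 0}
    - {"dx": 0.001,"dy": 0,"dz": -0.014,"yaw": 0,"jaw": 0}
    - {"dx": 0.001,"dy": 0,"dz": -0.014,"yaw": 0,"jaw": 0}

```text
clock: 11.75
eef_pos: [549.7, 172.1, 23.6]
tool_rot: [-3.141, -0.0, -0.212]
force: [0.2, 0.6, -1.8]
width: 44.3
gripper_force: 61.7
```

Call:
arm_command:
  deltas:
    - {"dx": 0,"dy": 0,"dz": -0.001,"yaw": 0,"jaw": 0}
    - {"dx": 0,"dy": 0,"dz": -0.001,"yaw": 0,"jaw": 0}
    - {"dx": 0,"dy": 0,"dz": -0.001,"yaw": 0,"jaw": 0.7}
    - {"dx": 0,"dy": 0,"dz": -0.001,"yaw": 0,"jaw": 0.7}
    - {"dx": 0,"dy": 0,"dz": -0.001,"yaw": 0,"jaw": 0.7}
    - {"dx": 0,"dy": 0,"dz": 0.02,"yaw": 0,"jaw": 0.7}
    - {"dx": 0,"dy": 0,"dz": 0.06,"yaw": 0,"jaw": 1}
    - {"dx": 0,"dy": 0,"dz": 0.1,"yaw": 0,"jaw": 1}
    - {"dx": 0.005,"dy": -0.04,"dz": 0.12,"yaw": 0,"jaw": 1}
    - {"dx": 0.01,"dy": -0.09,"dz": 0.12,"yaw": 0,"jaw": 1}
    - {"dx": 0.015,"dy": -0.14,"dz": 0.12,"yaw": 0,"jaw": 1}
    - {"dx": 0.02,"dy": -0.19,"dz": 0.12,"yaw": 0,"jaw": 1}
    - {"dx": 0.025,"dy": -0.24,"dz": 0.12,"yaw": 0,"jaw": 1}
    - {"dx": 0.03,"dy": -0.29,"dz": 0.12,"yaw": 0,"jaw": 1}
    - {"dx": 0.035,"dy": -0.33,"dz": 0.12,"yaw": 0,"jaw": 1}
    - {"dx": 0.038,"dy": -0.358,"dz": 0.12,"yaw": 0,"jaw": 1}
    - {"dx": 0.038,"dy": -0.358,"dz": 0.12,"yaw": 0,"jaw": 1}
    - {"dx": 0.038,"dy": -0.358,"dz": 0.12,"yaw": 0,"jaw": 1}
    - {"dx": 0.038,"dy": -0.358,"dz": 0.12,"yaw": 0,"jaw": 1}

```text
clock: 13.65
eef_pos: [587.4, -184.1, 143.0]
tool_rot: [-3.14, 0.001, -0.21]
force: [-0.7, 0.3, 1.2]
width: 85.7
gripper_force: 0.0
```

Run:
```python
from h import *
s=read_state();print(s['eef_pos'],s['tool_rot'],s['clock'],s['width'])
im,d,K,X=shot('wrist','w5')
p=np.linalg.inv(X)@np.r_[587.5,-186,9,1];q=K@p[:3];u,v=(q[:2]/q[2]).astype(int);print(u,v)
brass('w5',(u-80,v-80,u+80,min(420,v+80)),10,30)
im=shot('top','top2')[0]
cv2.imwrite('pics/t2.png',cv2.resize(im[140:265,122:252],None,fx=4.6,fy=4.6,interpolation=cv2.INTER_CUBIC)[:,:,::-1])
```

```text
[ 587.42407096 -184.08097133  142.98979921] [-3.14025789e+00  9.03272538e-04 -2.10258481e-01] 13.65 85.69353816717384
280 197
w5 n 1857 c [ 588.8 -185.2] size [46.8 46.7] ang 76.4 mean [ 589.8 -185.1   19.4] zmax 21.6
```

View pics/t2.png

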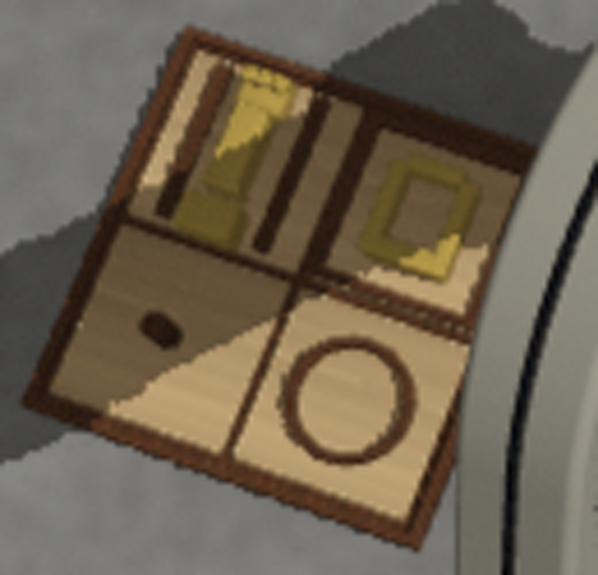

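The leg lies between the rails and the loop lies inside the frame, both well centred. Next is the collar.

Call:
arm_command:
  deltas:
    - {"dx": 0.001,"dy": 0,"dz": -0.04,"yaw": 0,"jaw": 1}
    - {"dx": 0.001,"dy": 0,"dz": -0.08,"yaw": 0,"jaw": 1}
    - {"dx": 0.001,"dy": 0,"dz": -0.11,"yaw": 0,"jaw": 1}
    - {"dx": 0.001,"dy": 0,"dz": -0.125,"yaw": 0,"jaw": 1}
    - {"dx": 0.001,"dy": 0,"dz": -0.135,"yaw": 0,"jaw": 1}
    - {"dx": 0.001,"dy": 0,"dz": -0.138,"yaw": 0,"jaw": 1}
    - {"dx": 0.001,"dy": 0,"dz": -0.138,"yaw": 0,"jaw": 0.8}
    - {"dx": 0.001,"dy": 0,"dz": -0.138,"yaw": 0,"jaw": 0}
    - {"dx": 0.001,"dy": 0,"dz": -0.138,"yaw": 0,"jaw": 0}
    - {"dx": 0.001,"dy": 0,"dz": -0.138,"yaw": 0,"jaw": 0}
    - {"dx": 0.001,"dy": 0,"dz": -0.138,"yaw": 0,"jaw": 0}
    - {"dx": 0.001,"dy": 0,"dz": -0.138,"yaw": 0,"jaw": 0}
    - {"dx": 0.001,"dy": 0,"dz": -0.138,"yaw": 0,"jaw": 0}

```text
clock: 15.05
eef_pos: [589.5, -186.3, 7.0]
tool_rot: [3.141, -0.003, -0.212]
force: [-1.0, 0.9, 4.6]
width: 45.2
gripper_force: 61.7
```

Call:
arm_command:
  deltas:
    - {"dx": 0,"dy": 0,"dz": 0.02,"yaw": 0,"jaw": 0}
    - {"dx": 0,"dy": 0,"dz": 0.06,"yaw": 0,"jaw": 0}
    - {"dx": 0,"dy": 0,"dz": 0.1,"yaw": 0,"jaw": 0}
    - {"dx": -0.007,"dy": 0.03,"dz": 0.12,"yaw": 0,"jaw": 0}
    - {"dx": -0.016,"dy": 0.07,"dz": 0.12,"yaw": 0,"jaw": 0}
    - {"dx": -0.026,"dy": 0.11,"dz": 0.12,"yaw": 0,"jaw": 0}
    - {"dx": -0.036,"dy": 0.15,"dz": 0.12,"yaw": 0,"jaw": 0}
    - {"dx": -0.046,"dy": 0.19,"dz": 0.12,"yaw": 0,"jaw": 0}
    - {"dx": -0.055,"dy": 0.23,"dz": 0.12,"yaw": 0,"jaw": 0}
    - {"dx": -0.065,"dy": 0.27,"dz": 0.12,"yaw": 0,"jaw": 0}
    - {"dx": -0.075,"dy": 0.31,"dz": 0.12,"yaw": 0,"jaw": 0}
    - {"dx": -0.084,"dy": 0.35,"dz": 0.12,"yaw": 0,"jaw": 0}
    - {"dx": -0.093,"dy": 0.39,"dz": 0.12,"yaw": 0,"jaw": 0}
    - {"dx": -0.103,"dy": 0.43,"dz": 0.12,"yaw": 0,"jaw": 0}
    - {"dx": -0.11,"dy": 0.46,"dz": 0.12,"yaw": 0,"jaw": 0}
    - {"dx": -0.113,"dy": 0.472,"dz": 0.12,"yaw": 0,"jaw": 0}
    - {"dx": -0.113,"dy": 0.472,"dz": 0.09,"yaw": 0,"jaw": 0}
    - {"dx": -0.113,"dy": 0.472,"dz": 0.065,"yaw": 0,"jaw": 0}
    - {"dx": -0.113,"dy": 0.472,"dz": 0.06,"yaw": 0,"jaw": 0}
    - {"dx": -0.113,"dy": 0.472,"dz": 0.06,"yaw": 0,"jaw": 0}

```text
clock: 17.05
eef_pos: [475.5, 284.8, 65.1]
tool_rot: [3.14, 0.001, -0.213]
force: [-0.8, -0.0, -1.6]
width: 45.1
gripper_force: 62.1
```

Run:
```python
from h import *
s=read_state();print(s['eef_pos'],s['tool_rot'],s['clock'],s['width'])
shot('wrist','w6')
```

```text
[475.48009334 284.82969494  65.0872986 ] [ 3.14016022e+00  7.07985608e-04 -2.13434656e-01] 17.05 45.12714365523369
```

View pics/w6.png

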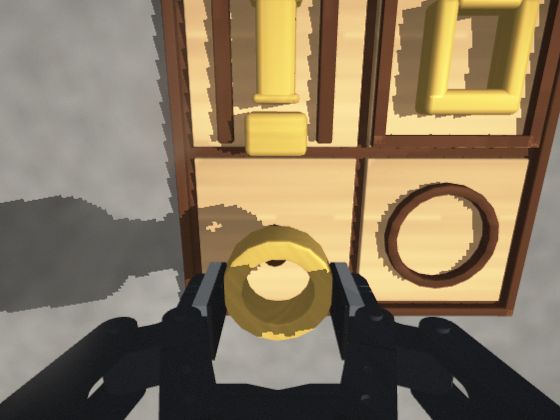

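The collar is held level. The dowel's dark tip shows at (275,259) through the hole's far side, and the post cell is centred on column ~277. I'll check that by projection.

Run:
```python
from h import *
z=np.load('pics/w6.npz'); K,X=z['K'],z['E']
def pr(x,y,zz):
    q=K@(np.linalg.inv(X)@np.r_[x,y,zz,1])[:3]; return (q[:2]/q[2]).round(0)
for h in(14,44): print('post',h,pr(476,286,h))
c=atz(K,X,278,262,80)[:2]; print('collar top far/near rim z78',atz(K,X,278,227,78),atz(K,X,278,293,78))
print('cup',atz(K,X,442,236,22)); print('tray divider cross',atz(K,X,363,155,14),'near rim',atz(K,X,186,310,14),atz(K,X,514,310,14))
print('dowel edge 44', atz(K,X,275,228,44), atz(K,X,275,264,44))
```

```text
post 14 [276. 235.]
post 44 [276. 256.]
collar top far/near rim z78 [503.35396265 279.08075042  78.        ] [474.59685661 285.29741709  78.        ]
cup [458.3456137 193.3667218  22.       ]
tray divider cross [511.916629   229.17036677  14.        ] near rim [438.04770331 353.0164405   14.        ] [393.89727489 149.08180225  14.        ]
dowel edge 44 [491.03171461 283.24204585  44.        ] [471.77619168 287.45641284  44.        ]
```

Call:
arm_command:
  deltas:
    - {"dx": 0.001,"dy": 0.001,"dz": -0.01,"yaw": 0,"jaw": 0}
    - {"dx": 0.001,"dy": 0.001,"dz": -0.018,"yaw": 0,"jaw": 0}
    - {"dx": 0.001,"dy": 0.001,"dz": -0.026,"yaw": 0,"jaw": 0}
    - {"dx": 0.001,"dy": 0.001,"dz": -0.033,"yaw": 0,"jaw": 0}
    - {"dx": 0.001,"dy": 0.001,"dz": -0.039,"yaw": 0,"jaw": 0}
    - {"dx": 0.001,"dy": 0.001,"dz": -0.042,"yaw": 0,"jaw": 0}
    - {"dx": 0.001,"dy": 0.001,"dz": -0.043,"yaw": 0,"jaw": 0}
    - {"dx": 0.001,"dy": 0.001,"dz": -0.044,"yaw": 0,"jaw": 0}
    - {"dx": 0.001,"dy": 0.001,"dz": -0.044,"yaw": 0,"jaw": 0}

```text
clock: 18.0
eef_pos: [476.6, 287.1, 21.4]
tool_rot: [-3.141, -0.0, -0.212]
force: [-0.2, -0.3, -2.7]
width: 44.8
gripper_force: 62.1
```

Call:
arm_command:
  deltas:
    - {"dx": 0,"dy": 0,"dz": -0.001,"yaw": 0,"jaw": 0}
    - {"dx": 0,"dy": 0,"dz": -0.001,"yaw": 0,"jaw": 0}
    - {"dx": 0,"dy": 0,"dz": -0.001,"yaw": 0,"jaw": 0.75}
    - {"dx": 0,"dy": 0,"dz": -0.001,"yaw": 0,"jaw": 0.75}
    - {"dx": 0,"dy": 0,"dz": -0.001,"yaw": 0,"jaw": 0.75}
    - {"dx": 0,"dy": 0,"dz": 0.02,"yaw": 0,"jaw": 0.75}
    - {"dx": 0,"dy": 0,"dz": 0.06,"yaw": 0,"jaw": 1}
    - {"dx": 0,"dy": 0,"dz": 0.1,"yaw": 0,"jaw": 1}
    - {"dx": -0.004,"dy": -0.04,"dz": 0.14,"yaw": 0,"jaw": 1}
    - {"dx": -0.008,"dy": -0.09,"dz": 0.14,"yaw": 0,"jaw": 1}
    - {"dx": -0.012,"dy": -0.14,"dz": 0.14,"yaw": 0,"jaw": 1}
    - {"dx": -0.016,"dy": -0.19,"dz": 0.14,"yaw": 0,"jaw": 1}
    - {"dx": -0.02,"dy": -0.24,"dz": 0.14,"yaw": 0,"jaw": 1}
    - {"dx": -0.025,"dy": -0.29,"dz": 0.14,"yaw": 0,"jaw": 1}
    - {"dx": -0.029,"dy": -0.34,"dz": 0.14,"yaw": 0,"jaw": 1}
    - {"dx": -0.033,"dy": -0.39,"dz": 0.14,"yaw": 0,"jaw": 1}
    - {"dx": -0.037,"dy": -0.435,"dz": 0.14,"yaw": 0,"jaw": 1}
    - {"dx": -0.037,"dy": -0.463,"dz": 0.14,"yaw": 0,"jaw": 1}
    - {"dx": -0.037,"dy": -0.463,"dz": 0.14,"yaw": 0,"jaw": 1}
    - {"dx": -0.037,"dy": -0.463,"dz": 0.14,"yaw": 0,"jaw": 1}

```text
clock: 20.0
eef_pos: [439.2, -176.2, 161.2]
tool_rot: [-3.141, 0.0, -0.214]
force: [-0.1, 0.0, -0.0]
width: 85.3
gripper_force: 0.0
```

Run:
```python
from h import *
s=read_state();print(s['eef_pos'],s['tool_rot'],s['clock'],s['width'])
im,d,K,X=shot('wrist','w7')
p=np.linalg.inv(X)@np.r_[439,-176,30,1];q=K@p[:3];u,v=(q[:2]/q[2]).astype(int);print(u,v)
b=(u-50,v-60,u+50,min(420,v+60))
for a in((3,10),(26,42),(53,65)): brass('w7',b,*a)
```

```text
[ 439.17099524 -176.18359943  161.22069838] [-3.14123779e+00  3.23809852e-04 -2.13750559e-01] 20.0 85.32968134104368
278 199
w7 n 321 c [ 445.2 -177. ] size [32.7 20.6] ang 75.5 mean [ 448.5 -177.6    7.4] zmax 9.9
w7 n 159 c [ 444.9 -179. ] size [29.  15.5] ang 56.1 mean [ 449.8 -178.7   36.2] zmax 41.9
w7 n 188 c [ 439.2 -175.4] size [11.2 11.4] ang 77.5 mean [ 439.8 -175.6   56.8] zmax 59.3
```

View pics/w7.png

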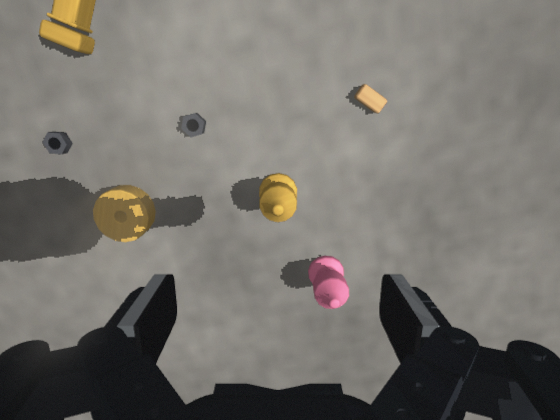

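The finial stands at (278,199), centred under the gripper, and the pink look-alike is clear at (328,282).

Call:
arm_command:
  deltas:
    - {"dx": 0,"dy": 0,"dz": -0.04,"yaw": 0,"jaw": 1}
    - {"dx": 0,"dy": 0,"dz": -0.08,"yaw": 0,"jaw": 1}
    - {"dx": 0,"dy": 0,"dz": -0.11,"yaw": 0,"jaw": 1}
    - {"dx": 0,"dy": 0,"dz": -0.13,"yaw": 0,"jaw": 1}
    - {"dx": 0,"dy": 0,"dz": -0.14,"yaw": 0,"jaw": 1}
    - {"dx": 0,"dy": 0,"dz": -0.146,"yaw": 0,"jaw": 0.8}
    - {"dx": 0,"dy": 0,"dz": -0.146,"yaw": 0,"jaw": 0.6}
    - {"dx": 0,"dy": 0,"dz": -0.146,"yaw": 0,"jaw": 0.5}
    - {"dx": 0,"dy": 0,"dz": -0.146,"yaw": 0,"jaw": 0}
    - {"dx": 0,"dy": 0,"dz": -0.146,"yaw": 0,"jaw": 0}
    - {"dx": 0,"dy": 0,"dz": -0.146,"yaw": 0,"jaw": 0}
    - {"dx": 0,"dy": 0,"dz": -0.146,"yaw": 0,"jaw": 0}
    - {"dx": 0,"dy": 0,"dz": -0.146,"yaw": 0,"jaw": 0}
    - {"dx": 0,"dy": 0,"dz": -0.146,"yaw": 0,"jaw": 0}

```text
clock: 21.45
eef_pos: [440.1, -175.7, 16.2]
tool_rot: [-3.141, -0.002, -0.212]
force: [-0.1, 0.9, 7.0]
width: 27.6
gripper_force: 59.0
```

Call:
arm_command:
  deltas:
    - {"dx": 0,"dy": 0,"dz": 0.02,"yaw": 0,"jaw": 0}
    - {"dx": 0,"dy": 0,"dz": 0.06,"yaw": 0,"jaw": 0}
    - {"dx": 0,"dy": 0,"dz": 0.1,"yaw": 0,"jaw": 0}
    - {"dx": 0.002,"dy": 0.03,"dz": 0.11,"yaw": 0,"jaw": 0}
    - {"dx": 0.004,"dy": 0.07,"dz": 0.11,"yaw": 0,"jaw": 0}
    - {"dx": 0.006,"dy": 0.11,"dz": 0.11,"yaw": 0,"jaw": 0}
    - {"dx": 0.008,"dy": 0.15,"dz": 0.11,"yaw": 0,"jaw": 0}
    - {"dx": 0.01,"dy": 0.19,"dz": 0.11,"yaw": 0,"jaw": 0}
    - {"dx": 0.012,"dy": 0.23,"dz": 0.11,"yaw": 0,"jaw": 0}
    - {"dx": 0.014,"dy": 0.27,"dz": 0.11,"yaw": 0,"jaw": 0}
    - {"dx": 0.016,"dy": 0.31,"dz": 0.11,"yaw": 0,"jaw": 0}
    - {"dx": 0.018,"dy": 0.35,"dz": 0.11,"yaw": 0,"jaw": 0}
    - {"dx": 0.018,"dy": 0.368,"dz": 0.1,"yaw": 0,"jaw": 0}
    - {"dx": 0.018,"dy": 0.368,"dz": 0.07,"yaw": 0,"jaw": 0}
    - {"dx": 0.018,"dy": 0.368,"dz": 0.045,"yaw": 0,"jaw": 0}
    - {"dx": 0.018,"dy": 0.368,"dz": 0.03,"yaw": 0,"jaw": 0}
    - {"dx": 0.018,"dy": 0.368,"dz": 0.03,"yaw": 0,"jaw": 0}
    - {"dx": 0.018,"dy": 0.368,"dz": 0.03,"yaw": 0,"jaw": 0}

```text
clock: 23.25
eef_pos: [457.4, 191.3, 45.4]
tool_rot: [3.141, 0.0, -0.213]
force: [0.1, 0.2, -0.1]
width: 27.7
gripper_force: 59.6
```

Run:
```python
from h import *
s=read_state();print(s['eef_pos'],s['clock'],s['width'])
shot('wrist','w8')
```

```text
[457.4180469  191.30962503  45.35596493] 23.25 27.696459406968767
```

View pics/w8.png

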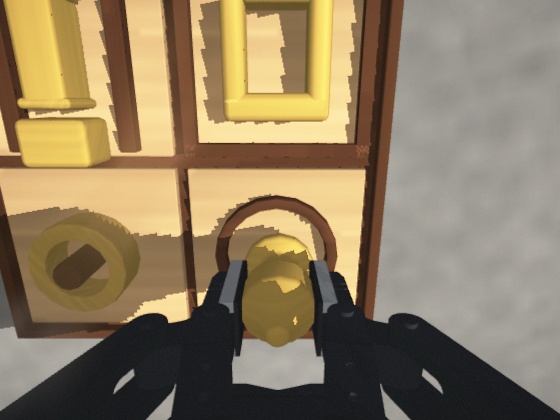

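The finial hangs at column 279 over the cup, which spans columns 217-337, and the collar sits around its dowel at (80,262). Lowering now.

Call:
arm_command:
  deltas:
    - {"dx": 0,"dy": 0,"dz": -0.006,"yaw": 0,"jaw": 0}
    - {"dx": 0,"dy": 0,"dz": -0.011,"yaw": 0,"jaw": 0}
    - {"dx": 0,"dy": 0,"dz": -0.014,"yaw": 0,"jaw": 0}
    - {"dx": 0,"dy": 0,"dz": -0.016,"yaw": 0,"jaw": 0}
    - {"dx": 0,"dy": 0,"dz": -0.016,"yaw": 0,"jaw": 0}
    - {"dx": 0,"dy": 0,"dz": -0.016,"yaw": 0,"jaw": 0}

```text
clock: 23.9
eef_pos: [457.4, 192.1, 30.2]
tool_rot: [-3.141, -0.0, -0.212]
force: [-1.6, -0.5, 10.2]
width: 27.1
gripper_force: 60.7
```

Call:
arm_command:
  deltas:
    - {"dx": 0,"dy": 0,"dz": 0,"yaw": 0,"jaw": 0.6}
    - {"dx": 0,"dy": 0,"dz": 0,"yaw": 0,"jaw": 0.6}
    - {"dx": 0,"dy": 0,"dz": 0,"yaw": 0,"jaw": 0.6}
    - {"dx": 0,"dy": 0,"dz": 0,"yaw": 0,"jaw": 0.6}
    - {"dx": 0,"dy": 0,"dz": 0.02,"yaw": 0,"jaw": 0.6}
    - {"dx": 0,"dy": 0,"dz": 0.05,"yaw": 0,"jaw": 0.6}
    - {"dx": 0,"dy": 0,"dz": 0.09,"yaw": 0,"jaw": 0.6}
    - {"dx": 0,"dy": 0,"dz": 0.13,"yaw": 0,"jaw": 0.6}
    - {"dx": 0,"dy": -0.05,"dz": 0.15,"yaw": 0,"jaw": 0.6}
    - {"dx": 0,"dy": -0.1,"dz": 0.15,"yaw": 0,"jaw": 0.6}
    - {"dx": 0,"dy": -0.15,"dz": 0.15,"yaw": 0,"jaw": 0.6}
    - {"dx": 0,"dy": -0.2,"dz": 0.15,"yaw": 0,"jaw": 0.6}
    - {"dx": 0,"dy": -0.25,"dz": 0.15,"yaw": 0,"jaw": 0.6}
    - {"dx": 0,"dy": -0.3,"dz": 0.15,"yaw": 0,"jaw": 0.6}
    - {"dx": 0,"dy": -0.35,"dz": 0.15,"yaw": 0,"jaw": 0.6}
    - {"dx": 0,"dy": -0.4,"dz": 0.15,"yaw": 0,"jaw": 0.6}
    - {"dx": 0,"dy": -0.45,"dz": 0.15,"yaw": 0,"jaw": 0.6}
    - {"dx": 0,"dy": -0.5,"dz": 0.15,"yaw": 0,"jaw": 0.6}
    - {"dx": 0,"dy": -0.5,"dz": 0.15,"yaw": 0,"jaw": 0.6}

```text
clock: 25.8
eef_pos: [455.6, -316.7, 179.9]
tool_rot: [3.135, -0.002, -0.222]
force: [-0.5, 0.6, 0.2]
width: 51.2
gripper_force: 0.0
```

Run:
```python
from h import *
a=shot('top','top3')[0]; b=shot('scene','sc3')[0]
f=lambda i: cv2.resize(i,(400,400),interpolation=cv2.INTER_CUBIC)
cv2.imwrite('pics/t3.png',np.hstack([f(a[140:265,122:247]),f(b[120:300,220:400])])[:,:,::-1])
for n,bx,zl,zh in [('leg',(150,145,196,205),30,48),('loop',(195,165,240,215),25,40),('collar',(140,190,180,235),26,42),('fin tip',(175,200,225,255),62,80),('small',(285,225,320,262),12,32),('short',(300,160,335,195),16,35)]:
    print(n,end=' ');
    try: brass('top3',bx,zl,zh)
    except Exception as e: print(e)
for n,bx,zl,zh in [('small',(285,225,320,262),12,32),('short',(300,160,335,195),16,35)]: brass('top0',bx,zl,zh)
```

```text
leg top3 n 425 c [548.3 269. ] size [ 33.  129.7] ang 73.7 mean [558.8 266.7  36. ] zmax 40.9
loop top3 n 325 c [550.9 171.2] size [46.2 56.3] ang 78.5 mean [548.5 171.   30.8] zmax 35.2
collar top3 n 275 c [491.7 285. ] size [47.6 79.4] ang 85.2 mean [479.9 284.   32.8] zmax 38.9
fin tip top3 n 53 c [456.2 190.7] size [17.6 19.2] ang 6.6 mean [455.8 190.5  66.6] zmax 72.3
small top3 n 340 c [449.4 -41.1] size [44.5 44.4] ang 7.3 mean [449.8 -41.3  19.2] zmax 23.0
short top3 n 225 c [609.  -59.6] size [29.1 54.5] ang 54.6 mean [607.5 -58.2  22.1] zmax 26.3
top0 n 342 c [449.6 -41.1] size [45.  44.4] ang 7.3 mean [449.7 -41.3  19.2] zmax 23.4
top0 n 229 c [609.  -58.9] size [29.3 54.7] ang 56.5 mean [607.4 -58.3  22.2] zmax 26.5
```

View pics/t3.png

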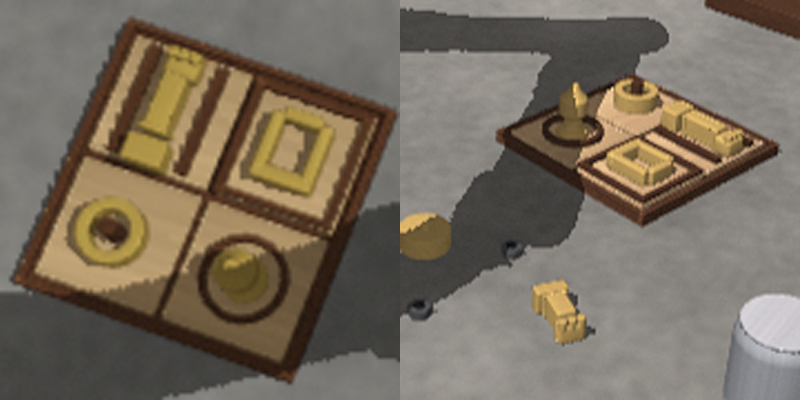

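The picture shows all four pieces seated: leg between the rails, loop in the frame, collar round the dowel, finial upright in the cup. Neither look-alike has moved by more than 1 mm.

```bash
python3 -c "
from cell import *
print(finish_job())"
```

```text
the job is handed in; nothing more can be done
None
```

I put all four fittings in their nests and handed the job in at about 26 s of robot time. The last pictures show each piece seated and neither look-alike moved by more than 1 mm, but the interface gave no verdict.

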